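# Press a shock-absorber bush home with bench locking pliers

## Robot

A 6-joint arm with a two-finger parallel gripper is mounted at the origin on the work surface. World frame = base frame: x ahead of the robot, y to its left, z up, the work surface at z = 0. Lengths are in m, angles in rad, forces in N, time in s.
With the tool pointing down it reaches from about 0.375 to 0.925 m from the base axis. Payload 5.7 kg.
Tool frame: the origin (TCP) lies at the very end of the fingers, on their centre line; the grasp point (between the pads) lies 19 mm behind it (robot.grasp_offset is the distance from the TCP to the grasp point, in m); x points along the fingers, z is the direction in which the jaws open and shut, and the axes are right-handed (so a half turn about x gives the same grasp; the last joint's range is limited). The gripper opens to 85 mm and grips with 20 to 120 N. Pads are 22 mm wide; open, the fingers measure 114 mm over their backs; the gripper's body (76 mm by 85 mm) begins 54 mm behind the grasp point. The pads swing forward as they close: fully open they stand 13 mm farther back than shut.
Start: joints at [-1.337, 0.359, 1.51, -0, 1.272, -0.115], TCP at [0.205, -0.564, 0.231] pointing down, gripper open.
Joint ranges: [-2.97, 2.97], [-1.01, 2.36], [0.21, 2.38], [-0.96, 4.11], [0.2, 2.71], [-2.98, 2.98]. Speed limits (rad/s): [2.39, 2.39, 3.14, 3.14, 3.14, 3.14].

## Interface

Orientations are given as a unit quaternion [x, y, z, w].
In Python, from plant import robot gives the robot as it stands. The module is installed in compiled form; this text tells all that it offers.
- The arm moves only by the tool apply_moves, never from a script. Its argument "commands" is text: rows parted by semicolons, each of 5 numbers parted by spaces: the opening, from -1 (shut) to 1 (fully open), then the shift along the tool's x, y, z in units of 30 mm (1.0 is 30 mm), then the turn about the tool's x in units of 5 degrees (1.0 is 5 degrees). In form: claw x y z roll; .... A call has 1 to 20 rows; each row shifts and turns the commanded pose from where the row before left it, along the tool's axes as they then stand; what a row does not reach is not made up. A row lasts 1/12 s, in which the tool goes at most 41.7 mm and 7.16 degrees, less where a joint would pass 70% of its speed; a pose out of reach is approached as far as the arm can. A call is refused whole if a number of a shift passes 1 or a number of a turn 1, either way. A call with a gripper value outside its range is refused whole. The fingers move at their own pace and stop on an object; "squeeze" is the grip in N (left out, the last holds). Time passes only in rows, so rows that do not move let the fingers close. It gives the time, the measured TCP pose, the force and the opening at its end, in the units of the state.
- robot.state(): the state, without advancing time (a new reading comes with each control period).
- robot.read_camera(name): name is "side" or "top"; returns (picture, depth): 480x640x3 uint8, red, green, blue; 480x640 float32, m along the optical axis (not along the pixel's ray), 0 where there is no reading.
- robot.get_calibration(name): a dict with "fx", "fy", "cx", "cy" (pixels), "dist_coeffs" ([k1, k2, p1, p2, k3] as OpenCV has them; the pictures are not rectified), "camera_from_world" (4x4, takes a point from world to camera coordinates). Camera axes: x right, y up, looking along -z (the intrinsics and any distortion apply to the point x, -y, -z); pixel columns grow to the right and rows downward; lengths in m; the calibration is good to about 2 mm. A picture is of the moment at which its call begins. get_calibration takes no time and is no camera call.
- robot.finish_job(): hands the job in, once; it reports no verdict.
The state is a dict: "clock": time; "joint_pos": joint angles; "joint_vel": joint speeds; "joint_torque": joint torques, N m; "eef_pos": TCP position; "orientation": TCP orientation; "contact_force": force on the tool from outside, world axes, zero at the start; "ft_torque": the same for the moment, N m; "width": finger opening in m.
Only numpy, scipy, OpenCV 4.12 (cv2) and the standard library are available. Lean on these libraries where they do the work, as an engineer would, in place of code of your own. Each camera call takes 0.05 s, during which the arm holds its last target. There are 200 camera calls.

## Task

Stand the shock end fitting upright in the nest between the jaws of the bench-mounted locking pliers, all the way down, with its protruding bush towards the moving jaw. Squeeze the loose handle towards the fixed handle until the pliers snap over centre, press the bush fully home and stay locked on their own with your hand off them; then flick the release lever so they spring open, leaving the fitting in the nest. Be gentle: do not ram the fitting into the nest, crush the handle against its stop or force the lever, and leave the other things on the bench alone.

Things in the scene. Friction and masses are not known exactly. Their poses are not given: they have to be found in the camera images.
- pliers: steel locking C-clamp pliers bolted down flat on a grey base plate (200 x 120 x 12 mm, x -30..170, y -52..68 mm); does not move. Origin on the bench below the moving handle's hinge; +x along the pliers to the jaws, handles to -x; z up. Fixed handle: bar on y 40..54 mm, x -138..-18 mm (a screw end to -166), runs on as the back of the C to the fixed jaw; tops of both handles 43 mm above the bench.
- fixed_jaw (a point): top of the fixed jaw's clamping face on the clamping axis, x 142.3, y 0 from the pliers' origin, 50 mm above the bench: an upright steel wall at the +x end, facing -x. Axes as those of the pliers.
- nest: dark steel nest for the fitting's foot, against the fixed jaw. Origin under its middle, 12 mm above the bench; its +y points to the fixed jaw (= the pliers' +x), its x is the pliers' -y. Floor 14 mm above the bench. Side walls 39 mm apart (x) tops 28 mm above the bench, then sloping lead-ins to 32 mm, 46 mm wide. Open to -y; jaw face at y +12 mm. Fitting centre at y -1 to -7 mm is fine
- fitting_mid (a point): centre of the shock end fitting (brass-coloured, about 0.25 kg): foot block 36 (x) x 26 (y) x 36 mm high, with a square shank 20 (x) x 16 (y) x 52 mm on top, standing upright. The point is on its axis, 44 mm above its underside and 44 mm below its top; z up. The bush protrudes from the foot's -y face. Seated, with axes parallel to the nest's, the point is 58 mm above the bench.
- handle_pad (a point): point on the outer flat face of the moving handle (118 x 14 x 24 mm bar, 19 to 43 mm above the bench), 31 mm above the bench, 95 mm from its hinge, 23 mm from its end. Push here to close it; the point's +y points from the face into the handle. It takes up to about 10 N, fading towards the dead centre; then the handle pulls itself to a hard stop. Keep it well below 22 N.
- handle (a joint): closing angle of the moving handle, rad: 0 fully open (a light spring holds it there), dead centre at 0.75, locked on the stop at 0.81 (then parallel to the pliers' x). Open, the handle's tip points to -x and -y. Without a part in the jaws it springs back. Seen from above it closes clockwise. Measured from the release lever.
- lever_tab (a point): upright thumb tab at the end of the dark release lever between the handles (24 mm along x, 6 mm thick, 42 to 80 mm above the bench, so mostly above the handles): middle of its flat +y face (towards the fixed handle), at x -130, y 25 mm of the pliers, 66 mm above the bench. Push it towards -y of the pliers: about 5 N pushes the locked handle over centre and it springs open. Keep below 22 N.
- bush_face (a point): middle of the outer face of the flanged steel bush (flange 26 mm across, 3 mm thick, 11 mm hole; body 20 mm across, 22 mm long, sliding with friction in the foot's bore, axis 17.5 mm above the foot's underside). Loose, 0.06 kg: it stays put if the fitting is carried level. The flange stands 4 to 5.5 mm off the foot's -y face at the start and lies flat on it when home.
- handle_hinge (a point): vertical pin about which the moving handle and the release lever both turn, at x 0, y 0 of the pliers; the point is 31 mm above the bench, on the handle's centre line (7 mm behind its outer face)
- lever (a joint): angle of the release lever about the handle's pin, rad: 0 at rest (a spring brings it back), grows as the tab is pushed towards -y of the pliers (counter-clockwise from above), frees the locked handle by about 0.12, hard stop at 0.20
- spanner: bystander: steel spanner, 170 mm, lying on the bench; origin below its middle
- grease_jar: bystander: jar 60 mm across, 70 mm high; origin at the centre of its underside
- preload_ring: bystander: aluminium ring 64 mm across, 10 mm high, lying flat; origin at the centre of its underside
- spindle_tip (a point): ball tip (16 mm ball, 31 mm above the bench) of the sprung spindle that is the moving jaw. Opened it is about 98 mm from the pliers' origin along +x; closing the handle drives it along +x into the hole of the bush
Mind the look-alikes: they are no part of the job. Of the things that look like the part that bears fitting_mid, the largest one is meant.

How it is judged:
On the way, in this order (a step that is already met when the one before it is completed fails the run):
1. the fitting stands fully down in the nest, its bush towards the moving jaw (z of fitting_mid in the frame of nest below 0.049 m and x of fitting_mid in the frame of nest between -0.005 and 0.005 m and y of fitting_mid in the frame of nest between -0.014 and 0.004 m and angle between fitting_mid's own z axis and vertical below 0.1 rad and y of bush_face in the frame of nest below -0.008 m), for 0.2 s.
2. the pliers are locked over centre with the bush home, the robot's hand off the handle and lever (value of joint handle above 0.775 rad and value of joint lever below 0.02 rad and y of bush_face in the frame of fitting_mid above -0.0175 m and contact force between each of the arm, the fingers and handle below 0.1 N and contact force between each of the arm, the fingers and lever below 0.1 N), for 0.4 s.
3. the release lever is pushed while the pliers are still closed, nothing touching the handle (value of joint lever above 0.03 rad and value of joint handle above 0.6 rad and contact force between each of the arm, the fingers and handle below 0.1 N).
At the end, for the whole second after the job is handed in: Pliers open again (handle below 0.1 rad), lever back (below 0.05 rad), bush flange within 1.5 mm of the foot, fitting at rest in the nest: upright within 0.1 rad, down within 3 mm, within 5 mm sideways, 5 mm towards the fixed jaw or 13 mm away from it, bush towards the moving jaw (all of step 1 and value of joint handle below 0.1 rad and value of joint lever below 0.05 rad and y of bush_face in the frame of fitting_mid above -0.0175 m and linear speed of fitting below 0.02 m/s); the robot touches nothing.
It fails at once if the fitting is rammed into the nest (over 40 N) (contact force between fitting and nest above 40 N).
It fails at once if the handle or the release lever is loaded with over 22 N (contact force between any of the arm, the fingers and lever above 22 N).
It fails at once if a bystander is moved by more than 15 mm (distance of any of spanner, grease_jar, preload_ring from where it was at the start of the episode above 0.015 m).
It also fails if it takes over 72 s, if anything falls off the work surface, if the arm or the gripper's body presses on something with over 40 N, if the wrist force passes 120 N, or if a joint passes its speed limit or range.

## Working session

There is one attempt and no reset: what is moved stays moved. The work goes in short steps, Python scripts to look and compute and a tool call to move; the robot and the scene stay as the last step left them, time stands still between calls to the robot, and variables do not carry over. Pictures are saved under pics/ and viewed, about 8 in all and at most 12, crops included, and the job is handed in when it is done.

Besides the shell and the picture viewer there is one more tool, called after "Request:" as a command line: name --argument value ..., lists and objects as JSON in quotes. apply_moves: Moves the arm, as the interface text tells. Its arguments: {"type":"object","properties":{"commands":{"type":"string"},"squeeze":{"type":"number"}},"required":["commands"]}

```bash
mkdir -p pics; cat > h.py <<'E'
import numpy as np, cv2
from plant import robot
def cal(n):
    c=robot.get_calibration(n); K=np.array([[c['fx'],0,c['cx']],[0,c['fy'],c['cy']],[0,0,1.]])
    return K,np.array(c['dist_coeffs'],float),np.array(c['camera_from_world'],float)
def ray(n,u,v):
    K,D,T=cal(n); p=cv2.undistortPoints(np.array([[[u,v]]],float),K,D)[0,0]
    R=T[:3,:3]; return -R.T@T[:3,3], R.T@np.array([p[0],-p[1],-1.])
def onz(n,u,v,z):
    o,d=ray(n,u,v); return o+d*(z-o[2])/d[2]
def cloud(n,dep):
    K,D,T=cal(n); h,w=dep.shape; g=np.stack(np.meshgrid(np.arange(w),np.arange(h)),-1).reshape(-1,1,2).astype(float)
    p=cv2.undistortPoints(g,K,D)[:,0]; z=dep.reshape(-1)
    c=np.stack([p[:,0]*z,-p[:,1]*z,-z],1); return ((c-T[:3,3])@T[:3,:3]).reshape(h,w,3)
def proj(n,P):
    K,D,T=cal(n); c=T[:3,:3]@np.asarray(P)+T[:3,3]; 
    return cv2.projectPoints(np.array([[c[0],-c[1],-c[2]]]),np.zeros(3),np.zeros(3),K,D)[0][0,0]
def snap(n,f,box=None,s=1):
    im,d=robot.read_camera(n); np.savez('/tmp/'+f+'.npz',im=im,d=d)
    if box: im=im[box[1]:box[3],box[0]:box[2]]
    im=cv2.resize(im,None,fx=s,fy=s,interpolation=cv2.INTER_CUBIC); cv2.imwrite('pics/'+f+'.png',im[:,:,::-1]); return d
E
python3 - <<'E'
from h import *
for n in('top','side'):
    snap(n,n+'0'); o,d=ray(n,320,240); print(n,o,d)
print(robot.state(), robot.grasp_offset)
E
```

```text
top [ 0.52323583 -0.08926634  1.20203515] [ 0.10747537  0.01775878 -0.99411315]
side [0.34922151 0.51009798 0.8178694 ] [ 0.27864108 -0.60633078 -0.74496549]
{'clock': 0.1, 'joint_pos': array([-1.33710042e+00,  3.59443865e-01,  1.51133429e+00,  1.10688004e-05,
        1.27250479e+00, -1.15105986e-01]), 'joint_vel': array([-0.00150476, -0.00042005, -0.00170134, -0.00011552,  0.00266051,
       -0.00030795]), 'joint_torque': array([-4.22260882e-04, -5.28650916e+01, -2.79351944e+01, -1.86804436e-04,
        5.03053321e-03, -1.03663152e-05]), 'eef_pos': array([ 0.20491216, -0.56326626,  0.23052732]), 'orientation': array([ 0.40605661,  0.57961795, -0.40525744,  0.57872917]), 'contact_force': array([-0.41221719, -0.21259507,  0.63407098]), 'ft_torque': array([ 0.05199501,  0.01765645, -0.03566478]), 'width': 0.0853911516074425} 0.0187
```

View pics/top0.png

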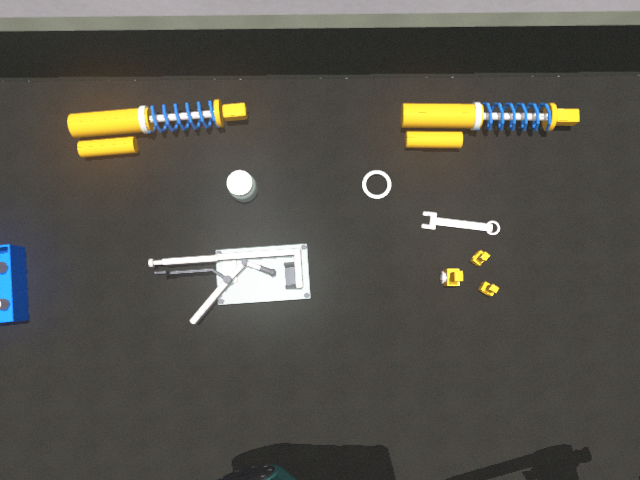

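View pics/side0.png

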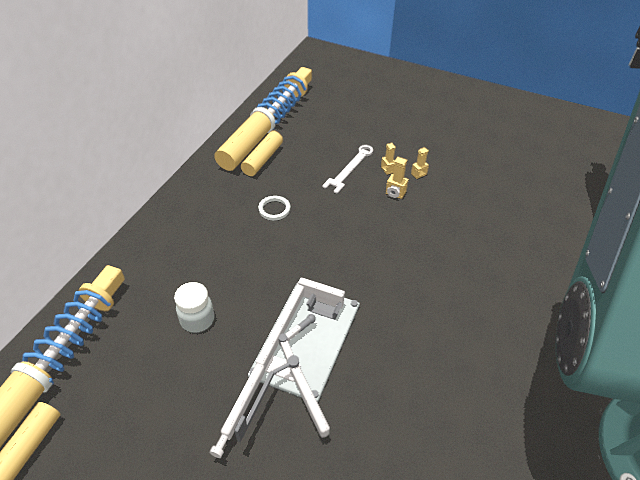

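The top view shows the pliers at (230,280), with the nest at about (292,275). There are three brass fittings: (452,277) with a bush towards the left, and smaller ones at (480,257) and (489,289). The largest, (452,277), is the only one with a visible bush, so it fits the description. I'll confirm it in a crop and measure.

```bash
cat > m.py <<'E'
from h import *
z=np.load('/tmp/top0.npz'); im,d=z['im'],z['d']; P=cloud('top',d)
a=cv2.resize(im[235:330,140:320],None,fx=4.4,fy=4.4,interpolation=cv2.INTER_CUBIC)
s=np.load('/tmp/side0.npz')['im']
b=cv2.resize(s[135:210,370:440],(300,320),interpolation=cv2.INTER_CUBIC)
t=cv2.resize(im[240:305,430:505],(370,320),interpolation=cv2.INTER_CUBIC)
o=np.zeros((600,800,3),np.uint8); a=cv2.resize(a,(530,280)); 
o[:280,:530]=a; o[280:600,:300]=b; o[280:600,300:670]=t
cv2.imwrite('pics/crop1.png',o[:,:,::-1])
def rect(Q,name):
    r=cv2.minAreaRect((Q[:,:2]*1000).astype(np.float32)); print(name,len(Q),'c',np.round(r[0],1),'size',np.round(r[1],1),'ang',round(r[2],2),'z',np.round(np.percentile(Q[:,2],[5,50,95]),4))
def reg(x0,x1,y0,y1,zl,zh):
    Q=P[y0:y1,x0:x1].reshape(-1,3); dd=d[y0:y1,x0:x1].reshape(-1); return Q[(dd>0)&(Q[:,2]>zl)&(Q[:,2]<zh)]
print('bench z',np.median(P[330:380,200:500,2]))
plate=reg(210,318,240,310,.007,.018); rect(plate,'plate')
rect(reg(140,320,240,330,.038,.056),'handles+')
rect(reg(438,466,262,292,.08,.095),'shank top'); rect(reg(438,466,262,292,.03,.045),'foot top'); rect(reg(436,468,262,292,.01,.1),'all')
rect(reg(470,495,245,268,.01,.1),'small1'); rect(reg(475,500,278,302,.01,.1),'small2')
for n in('spanner',(420,502,205,240)),('jar',(222,262,165,206)),('ring',(358,395,166,202)): rect(reg(*n[1],.005,.1),n[0])
E
python3 m.py
```

```text
bench z -0.0008973051820208611
plate 3480 c [579.4  56.2] size [119.8 199.8] ang 3.53 z [0.008  0.0116 0.0159]
handles+ 1839 c [551.3 128.4] size [143.4 321.1] ang 4.22 z [0.0386 0.0431 0.0522]
shank top 92 c [ 569.1 -348.6] size [17.2 20.2] ang 89.71 z [0.0825 0.0865 0.0899]
foot top 133 c [ 569.2 -344.8] size [34.6 34. ] ang 89.44 z [0.0307 0.0351 0.0392]
all 328 c [ 569.6 -344.5] size [34.6 34.8] ang 88.58 z [0.0205 0.037  0.0884]
small1 161 c [ 610.1 -409. ] size [20.4 27.6] ang 49.99 z [0.0171 0.0342 0.0675]
small2 169 c [ 544.2 -424.9] size [29.  19.9] ang 57.5 z [0.0148 0.0317 0.0673]
spanner 464 c [ 693.4 -375.6] size [ 64.4 171.1] ang 1.24 z [0.0052 0.0071 0.0103]
jar 739 c [779.3 103.3] size [78.3 83.3] ang 88.52 z [0.0152 0.0676 0.0721]
ring 269 c [ 774.3 -192.7] size [61.9 62.9] ang 64.18 z [0.0055 0.0085 0.0126]
```

View pics/crop1.png

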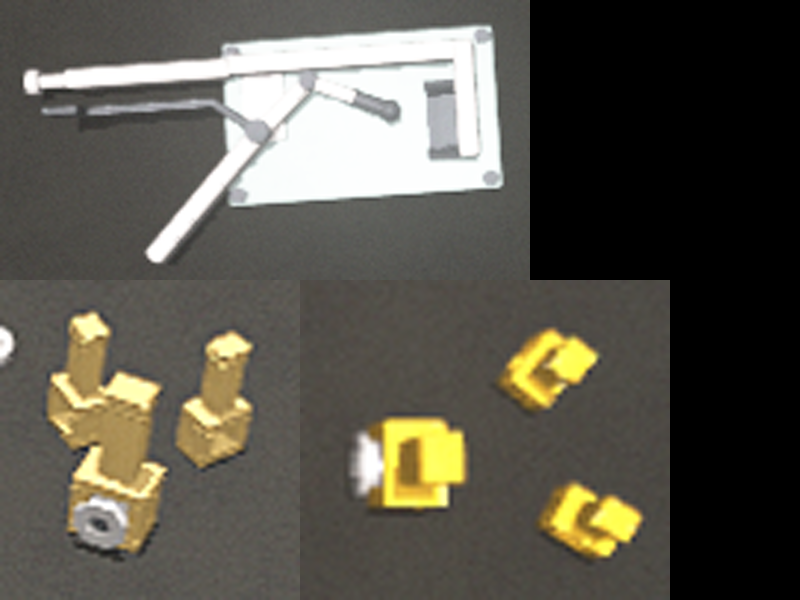

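The crop confirms it. The large fitting (side crop ≈(395,185), top (452,277)) has the flanged bush, towards world +y. Plate, shank and foot sizes all match the given ones.

From these, pliers origin ≈(567,125.6) mm, pliers x axis ≈(.062,-.998), nest ≈(575,-4.5), fitting (569,-348.6). I'll move above the fitting, part-open and with the tool turned.

Request:
apply_moves --commands "0 0 0 0 0.82;0 0 0 0 0.82;0 0 0 0 0.82;0 0 0 0 0.82;0 0 0 0 0.82;0 0 .863 -.519 0;0 0 .863 -.519 0;0 0 .863 -.519 0;0 0 .863 -.519 0;0 0 .863 -.519 0;0 0 .863 -.519 0;0 0 .863 -.519 0;0 0 .863 -.519 0;0 0 .863 -.519 0;0 0 .863 -.519 0;0 0 .863 -.519 0;0 0 .863 -.519 0;0 0 .863 -.519 0;0 0 .863 -.519 0" --squeeze 40

```text
clock: 1.68
eef_pos: [0.5704, -0.3479, 0.2307]
orientation: [-0.502, -0.498, 0.502, -0.497]
contact_force: [1.1, -0.3, -0.5]
width: 0.0426
```

```bash
cat >> h.py <<'E'
from scipy.spatial.transform import Rotation as Ro
def to(x,y,z,az=None):
    s=robot.state(); R=Ro.from_quat(s['orientation']).as_matrix(); p=s['eef_pos']
    print('t',s['clock'],'tcp mm',np.round(p*1000,1),'F',np.round(s['contact_force'],1),'w',round(s['width']*1000,1),'z az',round(np.degrees(np.arctan2(R[1,2],R[0,2])),2),'xax',np.round(R[:,0],3))
    print('units',np.round(R.T@(np.array([x,y,z])/1000-p)/.03,3), 'roll', None if az is None else round((np.degrees(np.arctan2(R[1,2],R[0,2]))-az)/5,3))
PX=np.array([.0616,-.998]);PY=np.array([.998,.0616]);PO=np.array([567.1,125.6])
def pl(x,y): return PO+x*PX+y*PY
E
python3 -c "
from h import *
to(569.2,-348.6,48,-90.5)"
```

```text
t 1.6833 tcp mm [ 570.4 -347.9  230.7] F [ 1.1 -0.3 -0.5] w 42.6 z az -90.51 xax [-0.001  0.001 -1.   ]
units [ 6.09  -0.033  0.029] roll -0.002
```

Request:
apply_moves --commands "0 .7 -.033 .029 0;0 .7 0 0 0;0 .7 0 0 0;0 .7 0 0 0;0 .7 0 0 0;0 .7 0 0 0;0 .7 0 0 0;0 .6 0 0 0;0 .4 0 0 0;0 .19 0 0 0;0 0 0 0 0;-.3 0 0 0 0;-.5 0 0 0 0;-.7 0 0 0 0;-.8 0 0 0 0;-1 0 0 0 0;-1 0 0 0 0;-1 0 0 0 0"

```text
clock: 3.18
eef_pos: [0.5693, -0.3506, 0.0499]
orientation: [0.502, 0.497, -0.502, 0.499]
contact_force: [-0.2, -0.6, 7.0]
width: 0.0157
```

```bash
python3 -c "
from h import *
to(569.2,-348.6,160,-86.47)"
```

```text
t 3.1833 tcp mm [ 569.3 -350.6   49.9] F [-0.2 -0.6  7. ] w 15.7 z az -90.52 xax [ 0.002 -0.001 -1.   ]
units [-3.67e+00  3.00e-03 -6.20e-02] roll -0.809
```

Request:
apply_moves --commands "-1 -.1 0 0 0;-1 -.3 0 0 0;-1 -.5 0 0 0;-1 -.5 0 0 0;-1 -.5 0 0 0;-1 -.5 0 0 0;-1 -.5 0 0 -.2;-1 -.3 0 0 -.2;-1 -.1 0 0 -.2;-1 0 0 0 -.2;-1 0 0 0 0;-1 0 0 0 0"

```text
clock: 4.18
eef_pos: [0.5677, -0.3494, 0.1464]
orientation: [0.485, 0.516, -0.485, 0.514]
contact_force: [0.6, -0.4, -4.4]
width: 0.0154
```

```bash
python3 - <<'E'
from h import *
d=snap('side','side1',(360,100,460,200),6)
z=np.load('/tmp/side1.npz'); 
d=snap('top','top1'); P=cloud('top',d); 
q=pl(126.3,0); print(q)
to(q[0],q[1],150,-86.47)
s=robot.state(); p=s['eef_pos']*1000
m=(d>0)&(abs(P[...,0]*1000-p[0])<40)&(abs(P[...,1]*1000-p[1])<45)&(P[...,2]>.1)&(P[...,2]<.16)
Q=P[m]; print(len(Q)); 
if len(Q)>10: print(cv2.minAreaRect((Q[:,:2]*1000).astype(np.float32)), np.percentile(Q[:,2],[5,50,95]))
E
```

```text
[ 5.7488008e+02 -4.4740000e-01]
t 4.2833 tcp mm [ 567.8 -349.5  146.4] F [-0.1  0.2 -4.6] w 15.5 z az -86.53 xax [-0.002  0.001 -1.   ]
units [ -0.104   0.939 -11.6  ] roll -0.012
38
((567.3180541992188, -336.1643371582031), (15.706920623779297, 35.01881790161133), 87.5317611694336) [0.10719639 0.12976704 0.13366887]
```

View pics/side1.png

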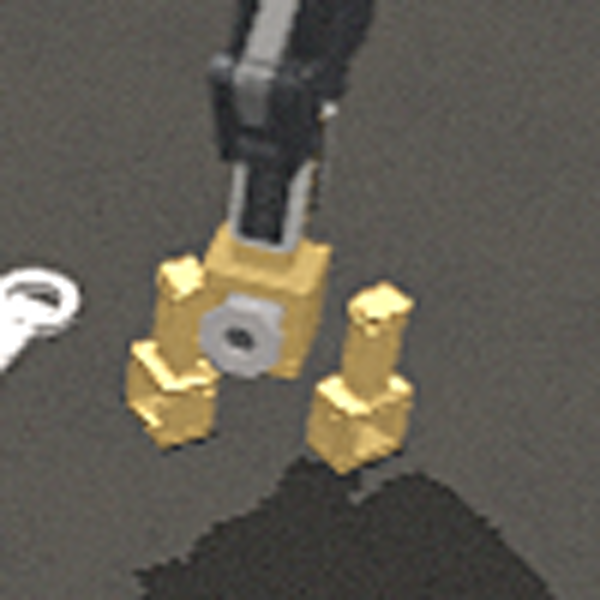

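Request:
apply_moves --commands "-1 0 0 -.3 0;-1 0 0 -.6 0;-1 0 .085 -.9 0;-1 0 .085 -.9 0;-1 0 .085 -.9 0;-1 0 .085 -.9 0;-1 0 .085 -.9 0;-1 0 .085 -.9 0;-1 0 .085 -.9 0;-1 0 .085 -.9 0;-1 0 .085 -.9 0;-1 0 .085 -.9 0;-1 0 .085 -.9 0;-1 0 0 -.5 0;-1 0 0 -.3 0;-1 0 0 0 0;-1 0 0 0 0"

```text
clock: 5.7
eef_pos: [0.5748, -0.0004, 0.1476]
orientation: [0.484, 0.515, -0.484, 0.515]
contact_force: [-0.1, -1.0, -3.6]
width: 0.0151
```

```bash
python3 - <<'E'
from h import *
q=pl(126.3,0)
to(q[0],q[1],95,-86.47)
z=np.load('/tmp/top0.npz'); im=z['im']; P=cloud('top',z['d'])*1000
# nest check in pliers frame from depth: floor ~14, walls 28-32, jaw ~50
X=(P[...,0]-PO[0])*PX[0]+(P[...,1]-PO[1])*PX[1]; Y=(P[...,0]-PO[0])*PY[0]+(P[...,1]-PO[1])*PY[1]; Z=P[...,2]
def st(m,n): print(n,m.sum(),'X',np.round(np.percentile(X[m],[2,50,98]),1) if m.sum() else '', 'Y',np.round(np.percentile(Y[m],[2,50,98]),1) if m.sum() else '')
b=(X>100)&(X<165)&(Y>-45)&(Y<35)
st(b&(Z>45)&(Z<56),'jaw'); st(b&(Z>24)&(Z<38)&(Y>0)&(X<140),'wall+'); st(b&(Z>24)&(Z<38)&(Y<0)&(X<140),'wall-')
f=(X>-138)&(X<-40)&(Y>30)&(Y<65)&(Z>38)&(Z<48); st(f,'fixed handle')
# slope of fixed handle
print(np.polyfit(X[f],Y[f],1))
for n in [(pl(142.3,0),50),(pl(130.3,19.5),28),(pl(130.3,-19.5),28)]: print(proj('top',[*(n[0]/1000),n[1]/1000]))
snap('side','side2',(240,210,380,340),5.5)
E
```

```text
t 5.7 tcp mm [ 5.748e+02 -4.000e-01  1.476e+02] F [-0.1 -1.  -3.6] w 15.1 z az -86.43 xax [-0. -0. -1.]
units [1.754e+00 4.000e-03 1.000e-03] roll 0.008
jaw 195 X [142.7 149.4 156. ] Y [-26.4   3.2  33.8]
wall+ 48 X [117.5 129.2 139.8] Y [18.9 23.8 28.6]
wall- 43 X [118.4 128.9 139.4] Y [-27.7 -24.2 -20. ]
fixed handle 279 X [-134.4  -88.2  -43.2] Y [40.1 46.7 53.5]
[-1.47946066e-03  4.65775159e+01]
[295.10840535 274.46087467]
[289.57195938 266.16747957]
[290.68888267 284.49393348]
```

View pics/side2.png

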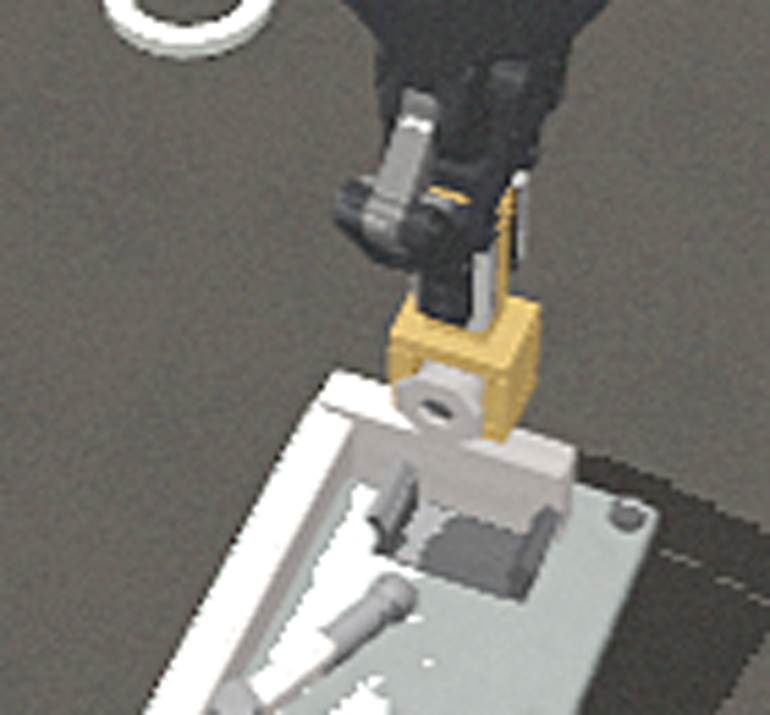

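Request:
apply_moves --commands "-1 .1 0 .033 0;-1 .3 0 0 0;-1 .4 0 0 0;-1 .4 0 0 0;-1 .4 0 0 0;-1 .3 0 0 0;-1 .15 0 0 0;-1 .07 0 0 0;-1 .05 0 0 0;-1 .05 0 0 0;-1 .05 0 0 0;-1 .05 0 0 0;-1 .05 0 0 0;-1 .05 0 0 0;-1 .05 0 0 0"

```text
clock: 7.0
eef_pos: [0.5755, -0.0019, 0.0735]
orientation: [0.485, 0.515, -0.484, 0.515]
contact_force: [0.8, -0.2, -3.5]
width: 0.0155
```

```bash
python3 - <<'E'
from h import *
q=pl(127.3,0)
to(q[0],q[1],64,-86.47)
E
```

```text
t 7.0 tcp mm [575.5  -1.9  73.5] F [ 0.8 -0.2 -3.5] w 15.5 z az -86.51 xax [ 0.  0. -1.]
units [ 0.318 -0.016 -0.015] roll -0.008
```

No contact yet, and the foot is within the lead-ins. I'll continue slowly.

Request:
apply_moves --commands "-1 .04 -.016 -.015 0;-1 .04 0 0 0;-1 .04 0 0 0;-1 .04 0 0 0;-1 .04 0 0 0;-1 .03 0 0 0;-1 .02 0 0 0;-1 0 0 0 0"

```text
clock: 7.67
eef_pos: [0.5748, -0.0015, 0.0659]
orientation: [0.485, 0.515, -0.485, 0.515]
contact_force: [0.5, -0.0, -4.5]
width: 0.0156
```

```bash
python3 - <<'E'
from h import *
q=pl(127.3,0)
to(q[0],q[1],64,-86.47)
E
```

```text
t 7.6667 tcp mm [574.8  -1.5  65.9] F [ 0.5 -0.  -4.5] w 15.6 z az -86.52 xax [-0.  0. -1.]
units [ 0.063  0.004 -0.001] roll -0.01
```

Request:
apply_moves --commands "-1 .025 0 0 0;-1 .025 0 0 0;-1 .02 0 0 0;-1 0 0 0 0"

```text
clock: 8.0
eef_pos: [0.5749, -0.0015, 0.0639]
orientation: [0.485, 0.515, -0.485, 0.515]
contact_force: [0.4, -0.1, -3.5]
width: 0.0158
```

```bash
python3 - <<'E'
from h import *
q=pl(127.3,0)
to(q[0],q[1],64,-86.47)
E
```

```text
t 8.0 tcp mm [574.9  -1.5  63.9] F [ 0.4 -0.1 -3.5] w 15.8 z az -86.51 xax [ 0.  0. -1.]
units [-0.002  0.002 -0.001] roll -0.009
```

Request:
apply_moves --commands "-1 .02 0 0 0;-1 .02 0 0 0;-1 .02 0 0 0;-1 0 0 0 0"

```text
clock: 8.33
eef_pos: [0.575, -0.0014, 0.0639]
orientation: [0.485, 0.515, -0.484, 0.515]
contact_force: [-5.3, 0.9, 12.9]
width: 0.0154
```

```bash
python3 - <<'E'
from h import *
q=pl(127.3,0)
to(q[0],q[1],64,-86.47)
E
```

```text
t 8.3333 tcp mm [575.   -1.4  63.9] F [-5.3  0.9 12.9] w 15.4 z az -86.51 xax [ 0.001  0.    -1.   ]
units [-0.005 -0.003  0.001] roll -0.008
```

Contact came at the expected seated height. I'll release and rise.

Request:
apply_moves --commands "-.6 -.02 0 0 0;-.4 0 0 0 0;-.2 0 0 0 0;0 0 0 0 0;0 0 0 0 0;0 -.2 0 0 0;0 -.5 0 0 0;0 -.7 0 0 0;0 -.8 0 0 0;0 -.8 0 0 0;0 -.5 0 0 0;0 0 0 -1 0;0 0 0 -1 0;0 0 0 -1 0;0 0 0 -1 0;0 0 0 0 0"

```text
clock: 9.67
eef_pos: [0.5669, 0.1229, 0.1682]
orientation: [0.485, 0.516, -0.483, 0.515]
contact_force: [-0.1, -0.0, -0.1]
width: 0.0428
```

```bash
python3 - <<'E'
from h import *
to(560,120,100,-86.47)
d=snap('top','top3'); P=cloud('top',d)*1000
z=np.load('/tmp/top3.npz'); im=z['im']
X=(P[...,0]-PO[0])*PX[0]+(P[...,1]-PO[1])*PX[1]; Y=(P[...,0]-PO[0])*PY[0]+(P[...,1]-PO[1])*PY[1]; Z=P[...,2]
def st(m,n): print(n,m.sum(),*[np.round(np.percentile(A[m],[2,50,98]),1) for A in(X,Y,Z)] if m.sum() else '')
b=(X>90)&(X<160)&(Y>-40)&(Y<35)&(d>0)
st(b&(Z>92)&(Z<115),'shank top'); st(b&(Z>44)&(Z<56)&(X<141),'foot top')
h=(X<-20)&(X>-140)&(Y<0)&(Y>-140)&(Z>35)&(Z<50); st(h,'handle')
if h.sum(): print(cv2.minAreaRect(np.stack([X[h],Y[h]],1).astype(np.float32)))
l=(X<-100)&(X>-150)&(Y>5)&(Y<38)&(Z>55); st(l,'tab')
a=cv2.resize(im[230:335,140:320],None,fx=3.3,fy=3.3,interpolation=cv2.INTER_CUBIC)
s,_=robot.read_camera('side'); c=cv2.resize(s[260:350,260:370],None,fx=2.4,fy=2.4,interpolation=cv2.INTER_CUBIC)
o=np.zeros((600,600,3),np.uint8); o[:a.shape[0],:a.shape[1]]=a; o[360:360+c.shape[0],:c.shape[1]]=c
cv2.imwrite('pics/c3.png',o[:,:,::-1])
E
```

```text
t 9.6667 tcp mm [566.9 122.9 168.2] F [-0.1 -0.  -0.1] w 42.8 z az -86.35 xax [ 0.     0.003 -1.   ]
units [ 2.273 -0.237  0.087] roll 0.023
shank top 91 [119.  127.4 134.7] [-10.4  -1.    9.6] [ 94.9 100.5 105. ]
foot top 122 [106.1 128.8 139.3] [-18.3  -7.1  17. ] [44.9 49.4 54. ]
handle 74 [-38.2 -29.9 -21.1] [-48.3 -33.3 -21. ] [36.2 41.4 47.4]
((-31.06467056274414, -34.008121490478516), (35.58559036254883, 12.439866065979004), 47.272422790527344)
tab 0
```

View pics/c3.png

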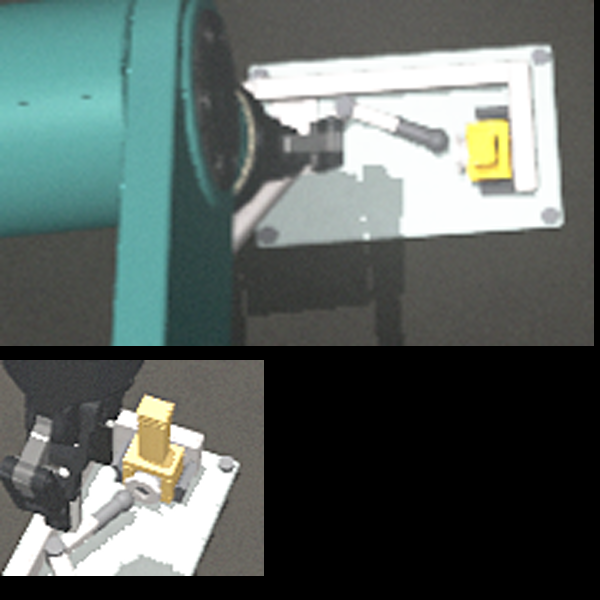

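The fitting is seated: foot top 49.4 and shank top 100.5, against 50 and 102 expected, with position (127.4,-1) in the pliers frame. Bush flange intact. Next I'll shut the fingers, turn to face the handle and go beside it.

Request:
apply_moves --commands "-1 0 0 0 -.926;-1 0 0 0 -.926;-1 0 0 0 -.926;-1 0 0 0 -.926;-1 0 0 0 -.926;-1 0 0 0 -.926;-1 0 0 0 -.926;-1 0 0 0 -.926;-1 0 0 0 -.926;-1 0 0 0 -.926;-1 0 -.256 -.805 0;-1 0 -.256 -.805 0;-1 0 -.256 -.805 0;-1 0 -.256 -.805 0;-1 0 0 0 0"

```text
clock: 11.02
eef_pos: [0.4686, 0.1568, 0.1672]
orientation: [0.242, 0.666, -0.244, 0.662]
contact_force: [-0.4, -0.5, -0.0]
width: -0.0002
```

```bash
python3 - <<'E'
from h import *
to(473.2,161.5,24,-40.06)
print(robot.state()['joint_pos'])
d=snap('top','top4')
P=cloud('top',d)*1000
X=(P[...,0]-PO[0])*PX[0]+(P[...,1]-PO[1])*PX[1]; Y=(P[...,0]-PO[0])*PY[0]+(P[...,1]-PO[1])*PY[1]; Z=P[...,2]
np.savez('/tmp/x.npz')
z0=np.load('/tmp/top0.npz'); Q=cloud('top',z0['d'])*1000
X=(Q[...,0]-PO[0])*PX[0]+(Q[...,1]-PO[1])*PX[1]; Y=(Q[...,0]-PO[0])*PY[0]+(Q[...,1]-PO[1])*PY[1]; Z=Q[...,2]
h=(X<-15)&(X>-140)&(Y<-12)&(Y>-140)&(Z>36)&(Z<48); print(h.sum(),cv2.minAreaRect(np.stack([X[h],Y[h]],1).astype(np.float32)))
vx,vy,cx,cy=cv2.fitLine(np.stack([X[h],Y[h]],1).astype(np.float32),cv2.DIST_L2,0,.01,.01).ravel(); print('dir',vx,vy,'perp offset of hinge',-cx*vy+cy*vx)
l=(X<-105)&(X>-150)&(Y>0)&(Y<38)&(Z>50); print('tab',l.sum(),X[l].mean(),Y[l].mean(),Z[l].mean()) if l.sum() else print('no tab')
E
```

```text
t 11.0167 tcp mm [468.6 156.8 167.2] F [-0.4 -0.5 -0. ] w -0.2 z az -40.22 xax [-0.006 -0.    -1.   ]
units [4.773 0.237 0.035] roll -0.032
[1.82571717e-01 2.84021011e-01 1.80802733e+00 6.75535411e-04
 1.05513888e+00 8.84170144e-01]
305 ((-47.100830078125, -50.18879318237305), (97.42076110839844, 14.879528999328613), 46.22636413574219)
dir 0.6814035 0.7319079 perp offset of hinge 0.13397598
tab 70 -123.94697141374651 21.538550896012982 68.55512729571387
```

Request:
apply_moves --commands "-1 .4 0 0 0;-1 .7 0 0 0;-1 .7 0 0 0;-1 .7 0 0 0;-1 .7 0 0 0;-1 .7 0 0 0;-1 .5 0 0 0;-1 .3 0 0 0;-1 .07 0 0 0;-1 0 0 0 0"

```text
clock: 11.9
eef_pos: [0.4745, 0.1566, 0.0243]
orientation: [0.243, 0.664, -0.243, 0.664]
contact_force: [0.1, -0.6, 0.3]
width: -0.0
```

```bash
cat >> h.py <<'E'
def hp(th,cl=0,u=95):  # TCP for handle contact
    f=.81-th; d=np.array([-np.cos(f),-np.sin(f)]); n=np.array([np.sin(f),-np.cos(f)])
    q=pl(*(u*d+(18+cl)*n)); return q[0],q[1],24,-86.47+np.degrees(f)
E
python3 - <<'E'
from h import *
to(*hp(0,3))
E
```

```text
t 11.9 tcp mm [474.5 156.6  24.3] F [ 0.1 -0.6  0.3] w -0.0 z az -40.26 xax [-0. -0. -1.]
units [ 0.01   0.495 -0.142] roll -0.04
```

Request:
apply_moves --commands "-1 0 .15 -.07 -.04;-1 0 .15 -.07 0;-1 0 .1 0 0;-1 0 .1 0 0;-1 0 .05 0 0;-1 0 .05 0 0;-1 0 .02 0 0;-1 0 0 0 0"

```text
clock: 12.57
eef_pos: [0.4827, 0.1742, 0.0247]
orientation: [0.242, 0.665, -0.242, 0.664]
contact_force: [0.1, -0.7, 1.0]
width: 0.0001
```

```bash
python3 - <<'E'
from h import *
to(*hp(0,0))
E
```

```text
t 12.5667 tcp mm [482.7 174.2  24.7] F [ 0.1 -0.7  1. ] w 0.1 z az -40.0 xax [-0. -0. -1.]
units [ 0.023 -0.028  0.03 ] roll 0.012
```

Request:
apply_moves --commands "-1 0 .166 -.027 .6;-1 0 .166 -.027 .6;-1 0 .166 -.027 .6;-1 0 .166 -.027 .6;-1 0 0 0 0"

```text
clock: 12.98
eef_pos: [0.4945, 0.1909, 0.0246]
orientation: [0.311, 0.635, -0.311, 0.635]
contact_force: [-1.3, 0.2, 0.3]
width: 0.0
```

```bash
python3 - <<'E'
from h import *
to(*hp(np.radians(12)))
to(*hp(np.radians(24)))
d=snap('top','top5',(140,230,320,335),4.4)
E
```

```text
t 12.9833 tcp mm [494.5 190.9  24.6] F [-1.3  0.2  0.3] w 0.0 z az -52.11 xax [-0.  0. -1.]
units [ 0.019 -0.03   0.039] roll -0.01
t 12.9833 tcp mm [494.5 190.9  24.6] F [-1.3  0.2  0.3] w 0.0 z az -52.11 xax [-0.  0. -1.]
units [ 0.019  0.641 -0.017] roll 2.39
```

View pics/top5.png

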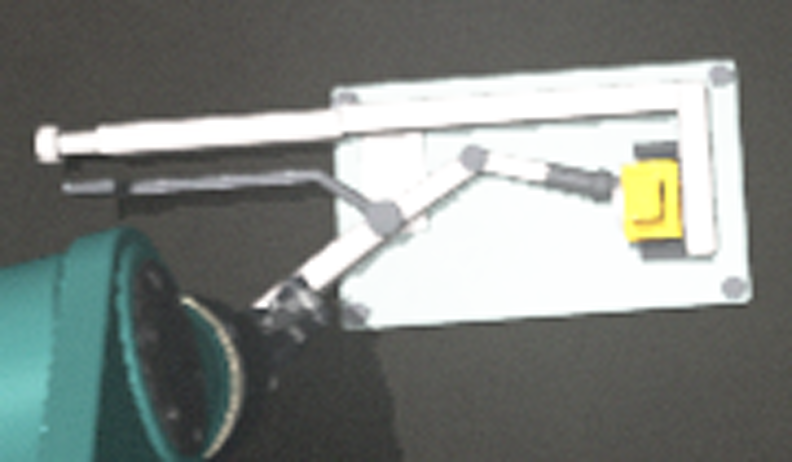

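The handle is following at ≈33° in the picture. The spindle tip at (610,185) is just at the bush, and the fitting stays in place. Continuing.

Request:
apply_moves --commands "-1 0 .111 -.019 .4;-1 0 .111 -.019 .4;-1 0 .111 -.019 .4;-1 0 .111 -.019 .4;-1 0 .111 -.019 .4;-1 0 .111 -.019 .4;-1 0 0 0 0"

```text
clock: 13.62
eef_pos: [0.5073, 0.2037, 0.0243]
orientation: [0.374, 0.601, -0.376, 0.599]
contact_force: [-4.6, -1.7, 3.0]
width: 0.0
```

```bash
python3 - <<'E'
from h import *
to(*hp(np.radians(24)))
E
```

```text
t 13.6167 tcp mm [507.3 203.7  24.3] F [-4.6 -1.7  3. ] w 0.0 z az -63.99 xax [-0.004 -0.001 -1.   ]
units [0.01  0.052 0.047] roll 0.015
```

Request:
apply_moves --commands "-1 0 .111 -.015 .4;-1 0 .111 -.015 .4;-1 0 .111 -.015 .4;-1 0 .111 -.015 .4;-1 0 0 0 0"

```text
clock: 14.03
eef_pos: [0.5179, 0.2109, 0.0241]
orientation: [0.414, 0.573, -0.417, 0.571]
contact_force: [-8.0, 0.8, 3.3]
width: -0.0002
```

```bash
python3 - <<'E'
from h import *
to(*hp(np.radians(32)))
E
```

```text
t 14.0333 tcp mm [517.9 210.9  24.1] F [-8.   0.8  3.3] w -0.2 z az -71.99 xax [-0.005 -0.    -1.   ]
units [0.003 0.085 0.046] roll 0.014
```

Request:
apply_moves --commands "-1 0 .111 -.015 .4;-1 0 .111 -.015 .4;-1 0 .111 -.015 .4;-1 0 .07 -.01 .25;-1 0 .07 -.01 .25;-1 0 0 0 0"

```text
clock: 14.53
eef_pos: [0.5343, 0.2166, 0.0245]
orientation: [0.457, 0.54, -0.457, 0.54]
contact_force: [-0.4, 0.5, -0.4]
width: 0.0002
```

```bash
python3 - <<'E'
from h import *
to(*hp(np.radians(40.5)))
E
```

```text
t 14.5333 tcp mm [534.3 216.6  24.5] F [-0.4  0.5 -0.4] w 0.2 z az -80.5 xax [ 0.  0. -1.]
units [ 0.016 -0.018  0.006] roll 0.013
```

The force has dropped to zero, so it has probably snapped over. I'll back off and check.

Request:
apply_moves --commands "-1 0 -.2 0 0;-1 0 -.6 0 0;-1 0 -.8 0 0;-1 0 -.8 0 0;-1 0 -.4 0 0;-1 0 0 0 0"

```text
clock: 15.03
eef_pos: [0.4474, 0.2017, 0.0245]
orientation: [0.456, 0.541, -0.458, 0.539]
contact_force: [-1.0, -0.4, -0.0]
width: 0.0001
```

```bash
cat >> h.py <<'E'
def scan(f):
    d=snap('top',f,(140,230,320,335),4.4); P=cloud('top',d)*1000
    X=(P[...,0]-PO[0])*PX[0]+(P[...,1]-PO[1])*PX[1]; Y=(P[...,0]-PO[0])*PY[0]+(P[...,1]-PO[1])*PY[1]; Z=P[...,2]
    h=(X<-20)&(X>-120)&(Y<8)&(Y>-110)&(Z>36)&(Z<46)&(d>0); v=cv2.fitLine(np.stack([X[h],Y[h]],1).astype(np.float32),cv2.DIST_L2,0,.01,.01).ravel()
    print('handle n',h.sum(),'closing angle',.81-np.arctan(v[1]/v[0]),'Xrange',np.percentile(X[h],[2,98]))
    for n,m in('shank top',(Z>92)&(Z<115)&(X>90)&(X<160)),('foot top',(Z>44)&(Z<56)&(X>100)&(X<141)&(Y>-40)&(Y<30)),('tab',(X<-105)&(X>-150)&(Y>0)&(Y<38)&(Z>50)),('plane fh',(X<-60)&(X>-135)&(Y>36)&(Y<60)&(Z>38)&(Z<48)):
        print(n,m.sum(),*[np.round(np.percentile(A[m],[2,50,98]),1) for A in(X,Y,Z)] if m.sum() else '')
E
python3 - <<'E'
from h import *
scan('top6'); to(0,0,0)
s,_=robot.read_camera('side'); c=cv2.resize(s[260:370,230:370],None,fx=4,fy=4,interpolation=cv2.INTER_CUBIC)
a=cv2.imread('pics/top6.png'); a=cv2.resize(a,None,fx=.6,fy=.6); o=np.zeros((600,600,3),np.uint8); o[:a.shape[0],:a.shape[1]]=a; c=cv2.resize(c,(400,314)); o[285:599,:400]=c[:,:,::-1]; cv2.imwrite('pics/c6.png',o)
E
```

```text
handle n 273 closing angle -0.021486223 Xrange [-80.02285343 -21.53029069]
shank top 89 [121.1 129.4 137.4] [-10.8  -0.9   8.1] [ 96.  100.7 104.7]
foot top 101 [116.3 130.7 140.5] [-18.9  -7.7  16.6] [44.8 49.2 53.7]
tab 65 [-139.9 -123.5 -107.5] [18.6 20.8 24.5] [50.5 75.4 82.9]
plane fh 221 [-133.3  -96.2  -61.7] [40.2 46.7 53.4] [38.3 42.  46.6]
t 15.0833 tcp mm [450.3 202.4  24.9] F [-0.2 -0.2  0.2] w -0.2 z az -80.45 xax [ 0. -0. -1.]
units [  0.829 -15.92    4.165] roll None
```

View pics/c6.png

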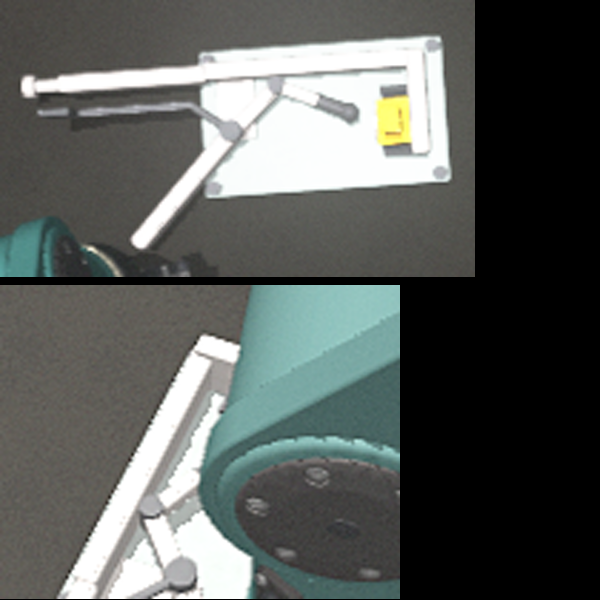

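The handle sprang open again, so dead centre was not passed. The flange now looks flat on the foot, and the fitting has shifted 2 mm against the jaw, still in range. I'll repeat the stroke and go further this time.

Request:
apply_moves --commands "-1 0 -.1 .6 0;-1 0 -.1 .6 0;-1 0 0 0 -.9;-1 0 0 0 -.9;-1 0 0 0 -.9;-1 0 0 0 -.9;-1 0 0 0 -.9;-1 0 0 0 -.9;-1 0 0 0 -.9;-1 0 0 0 -.9;-1 0 0 0 -.88;-1 0 0 0 0"

```text
clock: 16.13
eef_pos: [0.4539, 0.1666, 0.025]
orientation: [0.242, 0.664, -0.241, 0.666]
contact_force: [0.8, 0.1, 0.2]
width: -0.0003
```

```bash
python3 - <<'E'
from h import *
to(*hp(0,2))
E
```

```text
t 16.1333 tcp mm [453.9 166.6  25. ] F [0.8 0.1 0.2] w -0.3 z az -39.95 xax [ 0.003  0.001 -1.   ]
units [0.035 0.714 0.602] roll 0.022
```

Request:
apply_moves --commands "-1 0 0 .3 0;-1 0 .1 .3 0;-1 0 .2 0 0;-1 0 .2 0 0;-1 0 .15 0 0;-1 0 .06 0 0;-1 0 .166 -.027 .6;-1 0 .166 -.027 .6;-1 0 .166 -.027 .6;-1 0 .166 -.027 .6;-1 0 .166 -.027 .6;-1 0 .166 -.025 .6;-1 0 .166 -.025 .6;-1 0 .166 -.025 .6;-1 0 .111 -.015 .4;-1 0 .111 -.015 .4;-1 0 .111 -.015 .4;-1 0 .111 -.015 .4;-1 0 .111 -.015 .4;-1 0 0 0 0"

```text
clock: 17.8
eef_pos: [0.5157, 0.2095, 0.0237]
orientation: [0.425, 0.566, -0.428, 0.562]
contact_force: [-7.8, 1.0, 3.1]
width: 0.0002
```

```bash
python3 - <<'E'
from h import *
to(*hp(np.radians(34)))
to(*hp(np.radians(40)))
E
```

```text
t 17.8 tcp mm [515.7 209.5  23.7] F [-7.8  1.   3.1] w 0.2 z az -74.21 xax [-0.008 -0.001 -1.   ]
units [-0.011  0.28  -0.008] roll -0.03
t 17.8 tcp mm [515.7 209.5  23.7] F [-7.8  1.   3.1] w 0.2 z az -74.21 xax [-0.008 -0.001 -1.   ]
units [-0.013  0.614 -0.054] roll 1.17
```

Request:
apply_moves --commands "-1 0 .12 -.01 .25;-1 0 .12 -.01 .25;-1 0 .12 -.01 .25;-1 0 .1 -.01 .25;-1 0 .1 -.01 .2;-1 0 .08 -.01 .2;-1 0 0 0 0"

```text
clock: 18.38
eef_pos: [0.5394, 0.2157, 0.0248]
orientation: [0.46, 0.537, -0.459, 0.538]
contact_force: [0.0, 0.2, -0.5]
width: 0.0004
```

```bash
python3 - <<'E'
from h import *
to(*hp(np.radians(40)))
to(*hp(.76))
E
```

```text
t 18.3833 tcp mm [539.4 215.7  24.8] F [ 0.   0.2 -0.5] w 0.4 z az -81.15 xax [ 0.002  0.    -1.   ]
units [ 0.026 -0.209 -0.045] roll -0.217
t 18.3833 tcp mm [539.4 215.7  24.8] F [ 0.   0.2 -0.5] w 0.4 z az -81.15 xax [ 0.002  0.    -1.   ]
units [ 0.027 -0.013 -0.08 ] roll 0.492
```

```bash
python3 - <<'E'
from h import *
scan('top7'); to(*hp(.78))
E
```

```text
handle n 187 closing angle 0.84159905 Xrange [-89.99894718 -22.02947596]
shank top 86 [121.2 129.3 137.4] [-10.8  -0.9   7.8] [ 96.8 101.  105.5]
foot top 109 [114.7 130.9 140.7] [-19.   -5.7  16.4] [44.4 49.1 53.4]
tab 222 [-148.7 -124.7 -105.8] [ 0.2  5.8 23.4] [ 51.1 419.3 429.2]
plane fh 218 [-132.7  -96.5  -61. ] [40.2 46.5 53.1] [38.3 41.8 46.3]
t 18.4333 tcp mm [539.3 215.5  24.9] F [-0.1 -0.1 -0.4] w 0.2 z az -81.1 xax [ 0.002  0.    -1.   ]
units [ 0.03   0.054 -0.093] roll 0.731
```

The handle now measures ≈0.81+, clear of the finger. I'll back off and verify.

Request:
apply_moves --commands "-1 0 -.2 0 0;-1 0 -.4 0 0;-1 0 -.4 0 0;-1 0 -.2 0 0;-1 0 0 0 0;-1 0 0 0 0;-1 0 0 0 0;-1 0 0 0 0;-1 -1 0 0 0;-1 -1 0 0 0;-1 -1 0 0 0;-1 -1 0 0 0;-1 0 0 0 0"

```text
clock: 19.52
eef_pos: [0.5071, 0.211, 0.1504]
orientation: [0.463, 0.535, -0.457, 0.539]
contact_force: [1.5, -0.1, -0.3]
width: 0.0002
```

```bash
python3 - <<'E'
from h import *
scan('top8'); q=pl(-130,25+3+11); to(q[0],q[1],150,-86.47)
E
```

```text
handle n 291 closing angle 0.8105439 Xrange [-114.43239004  -21.35833197]
shank top 86 [121.3 129.5 137.4] [-10.8  -0.7   7.8] [ 95.9 100.9 104.6]
foot top 102 [116.2 131.6 140.8] [-18.9  -7.   16.3] [46.  49.  54.2]
tab 69 [-140.4 -124.5 -106. ] [18.8 21.7 24.7] [50.8 74.2 81.9]
plane fh 217 [-134.2  -98.6  -61.5] [40.1 46.7 53.3] [38.5 41.8 45.8]
t 19.5667 tcp mm [505.9 210.6 148.1] F [ 0.7  0.5 -0.2] w -0.1 z az -81.12 xax [ 0.008  0.002 -1.   ]
units [-0.037  3.277 -1.079] roll 1.071
```

View pics/top8.png

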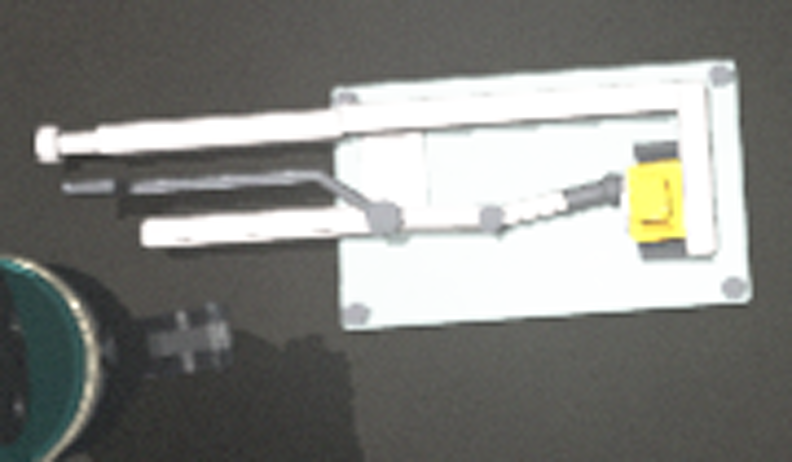

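The pliers are locked at 0.81 rad with the hand off, and the lever is at rest. Next I'll go over the lever tab.

Request:
apply_moves --commands "-1 0 0 0 .54;-1 0 0 0 .53;-1 0 .5 -.15 0;-1 0 .8 -.2 0;-1 0 .8 -.2 0;-1 0 .8 -.2 0;-1 0 .4 0 0;-1 0 0 0 0"

```text
clock: 20.23
eef_pos: [0.6028, 0.2385, 0.1433]
orientation: [0.485, 0.515, -0.484, 0.515]
contact_force: [0.1, -0.1, 1.0]
width: 0.0001
```

```bash
python3 - <<'E'
from h import *
q=pl(-130,41); to(q[0],q[1],58,-86.47)
E
```

```text
t 20.2333 tcp mm [602.8 238.5 143.3] F [ 0.1 -0.1  1. ] w 0.1 z az -86.49 xax [ 0.001  0.    -1.   ]
units [ 2.844 -0.058 -0.649] roll -0.003
```

Request:
apply_moves --commands "-1 0 0 -.4 0;-1 0 0 -.25 0;-1 .3 0 0 0;-1 .6 0 0 0;-1 .7 0 0 0;-1 .6 0 0 0;-1 .4 0 0 0;-1 .24 0 0 0;-1 0 0 0 0"

```text
clock: 20.98
eef_pos: [0.597, 0.2574, 0.0576]
orientation: [0.483, 0.516, -0.485, 0.515]
contact_force: [0.1, 0.5, -0.2]
width: -0.0001
```

```bash
python3 - <<'E'
from h import *
q=pl(-130,36); to(q[0],q[1],58,-86.47)
E
```

```text
t 20.9833 tcp mm [597.  257.4  57.6] F [ 0.1  0.5 -0.2] w -0.1 z az -86.45 xax [-0.003 -0.001 -1.   ]
units [-0.013 -0.065 -0.008] roll 0.005
```

Request:
apply_moves --commands "-1 0 -.07 0 0;-1 0 -.07 0 0;-1 0 -.07 0 0;-1 0 -.07 0 0;-1 0 -.07 0 0;-1 0 -.07 0 0"

```text
clock: 21.48
eef_pos: [0.5879, 0.2582, 0.0608]
orientation: [0.486, 0.515, -0.483, 0.516]
contact_force: [4.2, 3.1, -0.7]
width: -0.0001
```

```bash
python3 - <<'E'
from h import *
q=pl(-130,36-15.6); to(q[0],q[1],58,-86.47)
E
```

```text
t 21.4833 tcp mm [587.9 258.2  60.8] F [ 4.2  3.1 -0.7] w -0.1 z az -86.49 xax [ 0.004  0.002 -1.   ]
units [ 0.092 -0.285  0.036] roll -0.004
```

Request:
apply_moves --commands "-1 0 -.06 0 0;-1 0 -.06 0 0;-1 0 -.06 0 0;-1 0 -.05 0 0;-1 0 -.05 0 0;-1 0 0 0 0"

```text
clock: 21.98
eef_pos: [0.5769, 0.256, 0.0593]
orientation: [0.484, 0.515, -0.485, 0.515]
contact_force: [1.1, 0.0, 0.9]
width: -0.0001
```

```bash
python3 - <<'E'
from h import *
q=pl(-130,36-15.6); to(q[0],q[1],58,-86.47)
scan('top9')
E
```

```text
t 21.9833 tcp mm [576.9 256.   59.3] F [1.1 0.  0.9] w -0.1 z az -86.46 xax [-0.001 -0.001 -1.   ]
units [ 0.044  0.086 -0.016] roll 0.003
handle n 273 closing angle -0.09078503 Xrange [-77.56922129 -21.38927168]
shank top 87 [121.  129.2 137.3] [-10.6  -1.    8.1] [ 96.2 100.6 104.9]
foot top 103 [116.9 132.4 140.6] [-19.   -7.8  16.3] [44.7 48.7 53.3]
tab 1009 [-149.  -126.1 -105.9] [ 0.7 16.9 37.1] [ 68.3 472.2 475.4]
plane fh 219 [-134.   -98.4  -62.5] [40.2 46.9 53.4] [38.4 41.6 46.5]
```

The handle has sprung open. I'll back off the lever gently, rise and check.

Request:
apply_moves --commands "-1 0 .15 0 0;-1 0 .2 0 0;-1 0 .2 0 0;-1 0 .2 0 0;-1 0 .1 0 0;-1 0 0 0 0;-1 -.5 0 0 0;-1 -1 0 0 0;-1 -1 0 0 0;-1 -1 0 0 0;-1 0 0 -.6 0;-1 0 0 -.6 0;-1 0 0 0 0"

```text
clock: 23.12
eef_pos: [0.6009, 0.2968, 0.1654]
orientation: [0.485, 0.516, -0.483, 0.515]
contact_force: [-0.3, 0.1, -0.2]
width: 0.0
```

```bash
python3 - <<'E'
from h import *
scan('topA'); to(0,0,0)
s,_=robot.read_camera('side'); c=cv2.resize(s[250:380,250:370],(400,433),interpolation=cv2.INTER_CUBIC)
t,_=robot.read_camera('top')
a=cv2.resize(t[235:325,145:320],(700,360),interpolation=cv2.INTER_CUBIC)
b=cv2.resize(s,(320,240)); 
o=np.zeros((600,800,3),np.uint8); o[:300,:583]=cv2.resize(a,(583,300)); o[300:600,:277]=cv2.resize(c,(277,300)); o[300:540,300:620]=b
cv2.imwrite('pics/cA.png',o[:,:,::-1])
E
```

```text
handle n 275 closing angle -0.015021563 Xrange [-79.14163328 -21.27575765]
shank top 87 [121.2 129.5 137.4] [-10.7  -1.    7.9] [ 96.7 101.  105.5]
foot top 104 [114.5 132.4 140.8] [-19.   -8.4  16.4] [44.3 48.9 53.8]
tab 1664 [-149.4 -134.9 -105.9] [ 5.3 24.8 37.5] [ 71.1 414.  605.4]
plane fh 216 [-133.7  -96.3  -62.3] [40.2 46.6 53.2] [38.6 41.9 46.6]
t 23.1667 tcp mm [600.5 295.2 164.6] F [-0.1 -1.1 -0.4] w -0.2 z az -86.37 xax [-0.  0. -1.]
units [  5.485 -20.601   8.553] roll None
```

View pics/cA.png

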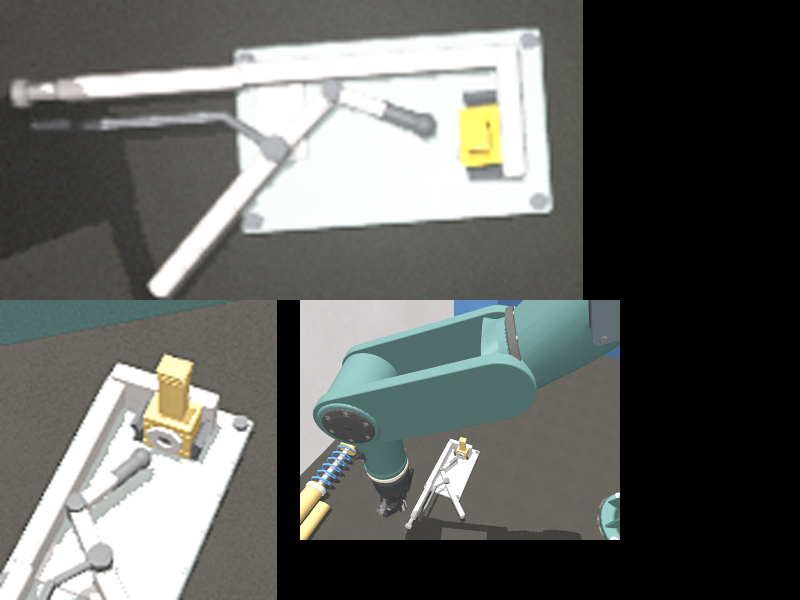

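The pliers are open, the lever is back, the fitting stands upright in the nest with the bush flat on the foot, and the robot is clear. I'm handing it in.

```bash
python3 -c "
from plant import robot
print(robot.finish_job())"
```

```text
the job is handed in; nothing more can be done
None
```

The job is handed in at about 23 s on the robot's clock, with every step done. It reports no verdict, so what follows is from my own checks.

**What I did**
- **Seating:** I gripped the large fitting by its shank and lowered it into the nest until it touched at the expected height, with about 13 N upward at the wrist.
- **Closing:** The first squeeze stopped short of dead centre, so the handle sprang back open when I let go. The second went over. With the hand off, the handle measured 0.81 rad and the lever was at rest.
- **Release:** I pushed the lever tab with about 5 N and the pliers sprang open.

**Last checks**
- **Handle and lever:** The handle measured about 0 rad (−0.015). The lever looked back at rest in the last picture. Its final depth reading was spoiled by the arm being in view, so I have no number for it.
- **Fitting:** It stands upright in the nest, with its foot top at 49 mm (50 expected). It sits about 1 mm sideways and about 1 mm towards the fixed jaw from nest centre, up against the jaw. It shifted about 2 mm to there during the first squeeze.
- **Bush:** The flange looks flat on the foot, judged by eye only.
- **Forces and bystanders:** The highest push I read on the handle was about 8 N. I did not come near the spanner, jar or ring, but I did not measure their positions again at the end.

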